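Clamp the paint tin in the crank vice

ROBOT

A 6-joint arm with a two-finger parallel gripper is mounted at the origin on the work surface. World frame = base frame: x ahead of the robot, y to its left, z up, the work surface at z = 0. Lengths are in m, angles in rad, forces in N, time in s.
With the tool pointing down it reaches from about 0.35 to 0.975 m from the base axis. Payload 4.9 kg.
Tool frame: the origin (TCP) lies between the finger pads; the fingertips stand 14 mm ahead of it and the grasp point (between the pads) lies 5 mm behind it (manip.tcp_to_tips is the distance from the TCP to the fingertips, in m); z points along the fingers, y is the line along which they close (so a half turn about z gives the same grasp; the last joint's range is limited). The gripper opens to 85 mm and grips with 20 to 120 N. Pads are 22 mm wide; open, the fingers measure 114 mm over their backs; the gripper's body (76 mm by 85 mm) begins 54 mm behind the grasp point. The pads swing forward as they close: fully open they stand 13 mm farther back than shut.
Start: joints at [1.152, 0.053, 1.613, -0, 1.476, -0.119], TCP at [0.185, 0.597, 0.245] pointing down, gripper open.
Joint ranges: [-3.01, 3.01], [-1.01, 2.22], [0.06, 2.58], [-1.02, 4.17], [0.09, 2.62], [-3.14, 3.14]. Speed limits (rad/s): [2.57, 2.57, 3.14, 3.14, 3.14, 3.14].

INTERFACE

Orientations are given as a unit quaternion [w, x, y, z].
In Python, from plant import manip gives the robot as it stands.
- The arm moves only by the tool servo_tool, never from a script. Its argument "moves" is a list that holds one entry, the list of rows, each a list of 7 numbers: the shift along the tool's x, y, z in mm, then the turn, a rotation vector about the tool's x, y, z in degrees, then the finger opening in mm, from 0 to 85.4. In form: [[[x, y, z, ax, ay, az, fingers], ...]]. A call has 1 to 12 rows; each row shifts and turns the commanded pose from where the row before left it, along the tool's axes as they then stand; what a row does not reach is not made up. A row lasts 1/8 s, in which the tool goes at most 62.5 mm and 10.7 degrees, less where a joint would pass 70% of its speed; a pose out of reach is approached as far as the arm can. A call with a gripper value outside its range is refused whole. The fingers move at their own pace and stop on an object; the grip force is fixed at half the most. Time passes only in rows, so rows that do not move let the fingers close. It gives the time, the measured TCP pose, the force, the opening and the grip force at its end, in the units of the state.
- manip.state(): the state, without advancing time (a new reading comes with each control period).
- manip.grab_frame(name): name is "scene" or "top" or "wrist"; returns a dict with "image" (480x640x3 uint8, blue, green, red), "mtx" (3x3 intrinsics, pixels), "eye" and "rotation" of the camera in the world. Camera axes: x right, y down, z forward; pixel columns grow to the right and rows downward; lengths in m; the calibration is good to about 2 mm. A picture is of the moment at which its call begins. There is no depth.
- manip.job_done(): hands the job in; it is judged then, once.
The state is a dict: "time": time; "joint_pos": joint angles; "joint_vel": joint speeds; "joint_efforts": joint torques, N m; "tool_pos": TCP position; "tool_rot": TCP orientation; "contact_force": force on the tool from outside, world axes, zero at the start; "ft_torque": the same for the moment, N m; "gripper_width": opening from 0.0 (shut) to 1.0 (fully open); "grasp_force": force on a finger pad.
Only numpy, scipy, OpenCV 4.12 (cv2) and the standard library are available. Lean on these libraries where they do the work, as an engineer would, in place of code of your own. Each camera call takes 0.05 s, during which the arm holds its last target. There are 200 camera calls.

TASK

Stand the green paint tin upright on the bed of the blue tin vice, between the red jaw and the steel V stop, then let go of it. Take the orange sleeve of the crank in the gripper and, without letting go of it on the way, crank clockwise until the jaw holds the tin snugly against the stop (about 30 N at the jaw: not loose, and not so hard that the tin dents), then let go of the handle. Leave the other things on the table alone.

Things in the scene. Friction and masses are not known exactly. Their poses are not given: they have to be found in the camera images.
- tin_green: The tin to clamp: small upright metal paint tin with green label and green lid, diameter 62, height 78, 0.25 to 0.5 kg; origin at the centre of its underside, z up. It starts on the table left of the vice, 100 or more centre to centre from the similar blue-lidded tin (the two may have swapped places).
- tin_blue: Bystander: the same size of tin, white label, blue lid. Leave alone. Origin at the centre of its underside.
- tin_red: Bystander: smaller red tin, diameter 54, height 65.
- brush: Bystander: paint brush lying on the table.
- scraper: Bystander: spatula-like scraper lying on the table.
- tape: Bystander: yellow tape ring, diameter 90, height 22.
- jar: Bystander: amber jar, diameter 60, height 85.
- screwdriver: Bystander: red-handled screwdriver lying on the table.
- vice: Fixed blue tin vice, screwed to the table. Origin at table height; its y axis is the direction in which the jaw closes, z up. Its bed is a flat plate 130 (x) by 420 (y), top 18 above the table, from y = -250 to +170. Jaw, V stop and crank axis lie on its line x = 0.
- seat (a point): Nominal centre, on the bed, of the tin when seated in the vice's fixed steel V stop (18 to 63 above the table, opening towards the jaw, +85 along the vice's y). An adjusting screw sets the stop: its true place is up to 8 mm nearer or farther, differs from start to start and is not measured, so the crank angle for a snug tin must be felt.
- jaw: Sliding red jaw, 70 wide, top 65 above the table. Origin at table height below the front face of its black pad, which faces the stop (60 wide, 24 to 60 above the table). The pad yields 1 mm per 12 N and bottoms at 6 mm. At the start the jaw is 32 to 83 mm short of the seated tin: room to lower the tin in from above on to the bed. Closing, it slides the tin into the stop.
- gearbox: Round grey crank housing on the bed, diameter 84; its origin, at table height, lies on the upright axis of the crank. Housing, hub and flat crank arm reach 100 above the table.
- sleeve: Orange upright grip sleeve of the crank, diameter 28, length 60, on the end of the crank arm, 60 mm from the crank axis; origin at its mid-height, 132 above the table. It spins freely on its pin, so fingers holding it need not turn as it goes round its level circle. It starts anywhere on the circle; the space above and around it is free.
- crank (a joint): Crank angle (rad), 0 at the start, up to 11, growing CLOCKWISE seen from above, which closes the jaw 10 mm per rad. A friction brake drags with 0.55 N m (9 N at the grip) and holds the crank where it is left. Jaw force adds 1/6 of itself at the grip (30 N adds 5 N). Snug is about 30 N at the jaw (18 to 45 N will do); above 60 N the tin dents.
Mind the look-alikes: they are no part of the job. Leave any purple look-alike of the tin_green alone.

How it is judged:
On the way, in this order (a step that is already met when the one before it is completed fails the run):
1. the green tin stands upright on the bed between jaw and stop, let go of (x of tin_green in the frame of vice between -0.02 and 0.02 m and z of tin_green in the frame of vice between 0.012 and 0.024 m and angle between tin_green's own z axis and vertical below 0.1 rad and y of tin_green in the frame of vice between 0 and 0.1 m and contact force between the fingers and tin_green below 0.1 N), for 0.2 s.
2. the sleeve is held in the fingers and the handle has been cranked clear of its start (contact force between the fingers and sleeve above 3 N and distance of sleeve from where it was at the start of the episode above 0.05 m and value of joint crank above 0.5 rad), for 0.1 s.
3. the jaw clamps the tin with 18 to 45 N (contact force between jaw and tin_green between 18 and 45 N), for 0.2 s.
At the end, for the whole second after the job is handed in: The green tin stands upright (within 0.1 rad) on the vice bed, within 20 mm of the vice's centre line and seated in the V stop (its centre 70 to 100 mm from the vice's origin along the jaw's direction), clamped by the jaw with 18 to 45 N, at rest, with tin and handle let go of (all of step 3 and x of tin_green in the frame of vice between -0.02 and 0.02 m and z of tin_green in the frame of vice between 0.012 and 0.024 m and angle between tin_green's own z axis and vertical below 0.1 rad and y of tin_green in the frame of vice between 0.07 and 0.1 m and linear speed of tin_green below 0.01 m/s and velocity of joint crank below 0.05 rad/s and contact force between the fingers and sleeve below 0.1 N and contact force between the fingers and tin_green below 0.1 N); the robot touches nothing.
It fails at once if the jaw presses the tin with more than 60 N (dented) (contact force between jaw and tin_green above 60 N).
It fails at once if the sleeve is let go of on the way, with the handle more than 30 mm from where it started and the tin not yet clamped with 12 N (distance of sleeve from where it was at the start of the episode above 0.03 m and contact force between jaw and tin_green below 12 N and contact force between the fingers and sleeve below 0.5 N).
It fails at once if the green tin is tipped over (angle between tin_green's own z axis and vertical above 0.5 rad).
It fails at once if a bystander is moved more than 30 mm (distance of any of tin_blue, tin_red, brush, scraper, tape, jar, screwdriver from where it was at the start of the episode above 0.03 m).
It also fails if it takes over 72 s, if anything falls off the work surface, if the arm or the gripper's body presses on something with over 40 N, if the wrist force passes 120 N, or if a joint passes its speed limit or range.

## Working session

There is one attempt and no reset: what is moved stays moved. The work goes in short steps, Python scripts to look and compute and a tool call to move; the robot and the scene stay as the last step left them, time stands still between calls to the robot, and variables do not carry over. Pictures are saved under pics/ and viewed, at most 10 in all, crops included, and the job is handed in when it is done.

Besides the shell and the picture viewer there is one more tool, called as name(argument=value, ...) on one line, values as JSON. servo_tool: Moves the arm, as the interface text tells. Its arguments: {"type":"object","properties":{"moves":{"type":"array"}},"required":["moves"]}

```bash
ls; mkdir -p pics; cat > h.py <<'E'
from plant import manip
import numpy as np, cv2
def grab(n):
    f=manip.grab_frame(n); return f
def ray(f,u,v,z):
    d=np.array(f["rotation"])@np.linalg.inv(np.array(f["mtx"]))@np.array([u,v,1.0]); e=np.array(f["eye"])
    return e+d*(z-e[2])/d[2]
E
python3 - <<'E'
from h import *
for n in("top","scene"):
    f=grab(n); cv2.imwrite(f"pics/{n}0.png",f["image"]); np.savez(f"{n}0.npz",**f); print(n,f["eye"],np.round(f["rotation"],3).tolist(),np.array(f["mtx"]).tolist())
s=manip.state(); print({k:np.round(v,3).tolist() for k,v in s.items()})
E
```

```text
pics
top [0.40970258 0.03232322 1.30508627] [-0.05, 0.716, -0.695, 0.054] [[442.69244501629237, 0.0, 318.5582476879289], [0.0, 442.69244501629237, 234.0440045153226], [0.0, 0.0, 1.0]]
scene [1.09580439 0.55548526 0.95306618] [-0.137, 0.358, 0.863, -0.33] [[474.7998977641553, 0.0, 317.80637914767], [0.0, 474.7998977641553, 240.93723489715887], [0.0, 0.0, 1.0]]
{'time': 0.1, 'joint_pos': [1.152, 0.053, 1.614, -0.0, 1.476, -0.119], 'joint_vel': [0.0, -0.003, -0.001, -0.001, 0.001, -0.0], 'joint_efforts': [0.0, -39.491, -37.136, -0.0, 0.004, -0.0], 'tool_pos': [0.184, 0.597, 0.244], 'tool_rot': [-0.0, 0.149, 0.989, -0.001], 'contact_force': [0.181, -0.047, 0.318], 'ft_torque': [-0.049, 0.005, -0.004], 'grasp_force': 0.0, 'gripper_width': 1.003}
```

View pics/top0.png

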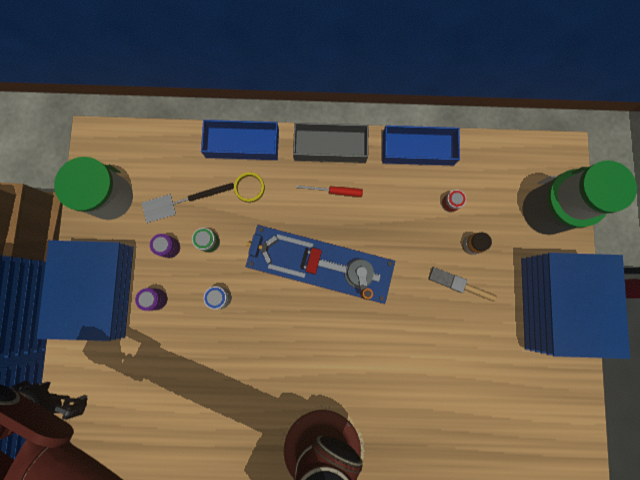

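View pics/scene0.png

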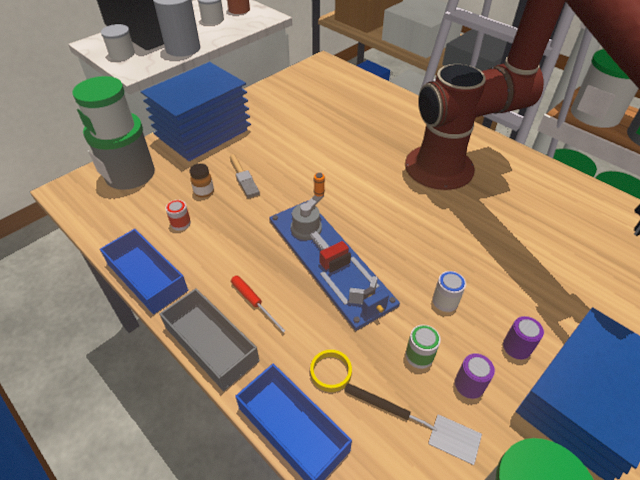

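Top view (up = +x, left = +y): green tin at (204,239), blue at (216,297), vice bed (247–395, 225–303) with the V stop at its left end, jaw (313,260), sleeve (367,293). Measuring by masks next.

```bash
cat > h.py <<'E'
from plant import manip
import numpy as np, cv2
from scipy.spatial.transform import Rotation as R
def rot(q): q=np.array(q); return R.from_quat(q[[1,2,3,0]]).as_matrix()
def grab(n): return manip.grab_frame(n)
def ray(f,u,v,z):
    d=rot(f["rotation"])@np.linalg.inv(np.array(f["mtx"]))@np.array([u,v,1.0]); e=np.array(f["eye"])
    return e+d*(z-e[2])/d[2]
def mask(f,lo,hi,roi):
    x0,y0,x1,y1=roi; m=cv2.inRange(cv2.cvtColor(f["image"],cv2.COLOR_BGR2HSV),np.array(lo),np.array(hi))
    k=np.zeros_like(m);k[y0:y1,x0:x1]=m[y0:y1,x0:x1];return k
def big(m): return max(cv2.findContours(m,cv2.RETR_EXTERNAL,cv2.CHAIN_APPROX_NONE)[0],key=cv2.contourArea)
def und(f,c,z): return np.array([ray(f,p[0],p[1],z)[:2] for p in c.reshape(-1,2)],np.float32)
E
python3 - <<'E'
from h import *
t=dict(np.load("top0.npz")); s=dict(np.load("scene0.npz"))
c=big(mask(t,(100,100,40),(125,255,255),(235,215,405,312)))
w=und(t,c,.018); r=cv2.minAreaRect(w); print("bed",r,cv2.boxPoints(r).round(3).tolist())
for f,n,roi,ro2 in((t,"top",(185,220,222,258),(355,280,380,305)),(s,"scene",(405,320,445,370),(305,165,330,197))):
    m=mask(f,(40,60,40),(85,255,255),roi); c=big(m); e=cv2.minEnclosingCircle(und(f,c,.078)); print(n,"lid",e, cv2.boundingRect(c))
    m=mask(f,(5,150,80),(18,255,255),ro2); c=big(m); print(n,"sleeve",cv2.boundingRect(c),cv2.minEnclosingCircle(und(f,c,.162)),cv2.minAreaRect(und(f,c,.132)))
c=big(mask(t,(0,150,60),(6,255,255),(300,240,330,280)));r=cv2.minAreaRect(und(t,c,.065));print("jaw",r)
im=t["image"][215:315,180:410]; cv2.imwrite("pics/crop1.png",cv2.resize(im,(782,340),interpolation=cv2.INTER_CUBIC))
E
```

```text
bed ((0.5155967473983765, 0.021365895867347717), (0.4182262420654297, 0.1268606334924698), 76.94607543945312) [[0.40700000524520874, -0.1679999977350235], [0.5299999713897705, -0.19699999690055847], [0.625, 0.210999995470047], [0.5009999871253967, 0.23899999260902405]]
top lid ((0.5713781118392944, 0.35101354122161865), 0.027676764875650406) (193, 229, 20, 19)
top sleeve (362, 289, 11, 10) ((0.4299951493740082, -0.10081618279218674), 0.013870545662939548) ((0.43064892292022705, -0.10432406514883041), (0.023454394191503525, 0.026441987603902817), 1.687260627746582)
scene lid ((0.5726042985916138, 0.34981682896614075), 0.028228651732206345) (412, 326, 27, 23)
scene sleeve (314, 173, 11, 23) ((0.4552614688873291, -0.08043110370635986), 0.04234014078974724) ((0.4309597909450531, -0.10446706414222717), (0.08626769483089447, 0.026539165526628494), 45.245784759521484)
jaw ((0.5192537307739258, 0.04008355364203453), (0.027617955580353737, 0.06807985156774521), 76.65106964111328)
```

View pics/crop1.png

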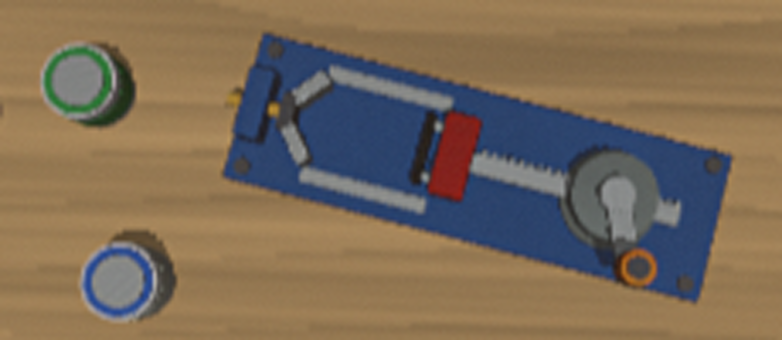

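Crop: jaw pad front near (303,258) in the full image, V stop's apex at about (264,246), and low rails on both sides. The tin's two views agree to about 1 mm. I'm moving above it now.

servo_tool(moves=[[[-49,-13.5,0,0,0,0,85],[-49,-13.5,0,0,0,0,85],[-49,-13.5,0,0,0,0,85],[-49,-13.5,0,0,0,0,85],[-49,-13.5,0,0,0,0,85],[-49,-13.5,0,0,0,0,85],[-49,-13.5,0,0,0,0,85],[-49,-13.5,0,0,0,0,85],[-49,-13.5,0,0,0,0,85],[0,0,0,0,0,10.6,85],[0,0,0,0,0,10.6,85],[0,0,0,0,0,10.6,85]]])

```text
time: 1.6
tool_pos: [0.5699, 0.3504, 0.2444]
tool_rot: [-0.001, 0.418, 0.909, -0.001]
contact_force: [0.0, 0.3, -0.4]
gripper_width: 0.999
grasp_force: 0.0
```

servo_tool(moves=[[[0,0,0,0,0,10.6,85],[0,0,0,0,0,10.6,85],[0,0,0,0,0,10.6,85],[0,0,0,0,0,10.6,85],[0,0,0,0,0,10.6,85],[0,0,0,0,0,0,85],[0,0,0,0,0,0,85]]])

```text
time: 2.48
tool_pos: [0.5699, 0.3507, 0.2449]
tool_rot: [-0.0, 0.776, 0.63, -0.0]
contact_force: [-0.1, 0.4, 0.1]
gripper_width: 1.0
grasp_force: 0.0
```

```bash
cat >> h.py <<'E'
U=np.array([.2268,.974]);U/=np.linalg.norm(U);X=np.array([U[1],-U[0]]);O=np.array([.5247,.0604])
def vice(x,y): return O+x*X+y*U
def tov(p): d=np.array(p[:2])-O; return np.array([d@X,d@U])
def go(p,ang=None):
    s=manip.state(); M=rot(s["tool_rot"]); d=M.T@(np.array(p)-s["tool_pos"])*1000
    a=np.degrees(np.arctan2(M[1,1],M[0,1]))
    print("t",round(s["time"],2),"pos",np.round(s["tool_pos"],4),"yaw",round(a,1),"tilt",np.round(M[:,2],3),"d",d.round(1),"turn about z",None if ang is None else round((a-ang+90)%180-90,1),"F",np.round(s["contact_force"],1),"w",round(float(s["gripper_width"])*85.4,1),"gf",round(float(s["grasp_force"]),1))
E
python3 - <<'E'
from h import *
go((.572,.3505,.057),-13.1)
t=dict(np.load("top0.npz"))
print("pad",tov(ray(t,303,257.6,.06)),"stop apex",tov(ray(t,264,246,.063)),"gear",tov(ray(t,361,271,.1)),"sleeve",tov((.4305,-.1015)))
f=grab("wrist");cv2.imwrite("pics/w1.png",f["image"]);np.savez("w1.npz",**f)
E
```

```text
t 2.48 pos [0.5699 0.3507 0.2449] yaw -11.8 tilt [-0.001 -0.    -1.   ] d [  0.3   2.2 187.9] turn about z 1.3 F [-0.1  0.4  0.1] w 85.4 gf 0.0
pad [0.00018791 0.00911106] stop apex [0.00345948 0.12388978] gear [ 0.00188102 -0.15491619] sleeve [-0.05502874 -0.17904493]
```

View pics/w1.png

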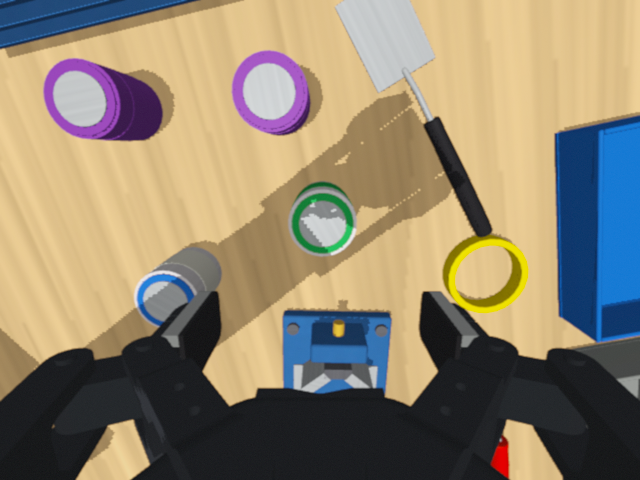

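The wrist view shows the green lid at (322,222), centred between the fingers, with nothing in their way. Descending and gripping.

servo_tool(moves=[[[0,2,45,0,0,1.3,85],[0,0,45,0,0,0,85],[0,0,45,0,0,0,85],[0,0,35,0,0,0,85],[0,0,18,0,0,0,85],[0,0,0,0,0,0,60],[0,0,0,0,0,0,50],[0,0,0,0,0,0,50],[0,0,0,0,0,0,50],[0,0,0,0,0,0,50],[0,0,0,0,0,0,50],[0,0,0,0,0,0,50]]])

```text
time: 4.03
tool_pos: [0.5725, 0.3506, 0.0583]
tool_rot: [0.0, 0.784, 0.621, 0.001]
contact_force: [-0.9, -0.4, 4.2]
gripper_width: 0.711
grasp_force: 65.6
```

servo_tool(moves=[[[0,0,-30,0,0,0,50],[0,0,-40,0,0,0,50],[0,0,-40,0,0,0,50],[0,0,-20,0,0,0,50],[0,0,0,0,0,0,50]]])

```text
time: 4.65
tool_pos: [0.5726, 0.3506, 0.1884]
tool_rot: [0.0, 0.784, 0.621, 0.001]
contact_force: [-0.8, -0.7, -2.1]
gripper_width: 0.71
grasp_force: 65.8
```

```bash
python3 - <<'E'
from h import *
p=vice(0,.062);print(p);go((*p,.19),-13.1)
E
```

```text
[0.5387608  0.12078455]
t 4.65 pos [0.5726 0.3506 0.1884] yaw -13.3 tilt [ 0.002  0.001 -1.   ] d [-231.5   19.9   -1.9] turn about z -0.2 F [-0.8 -0.7 -2.1] w 60.7 gf 65.8
```

servo_tool(moves=[[[-30,4,0,0,0,0,50],[-45,4,0,0,0,0,50],[-45,4,0,0,0,0,50],[-45,4,0,0,0,0,50],[-40,4,0,0,0,0,50],[-26.5,0,0,0,0,0,50],[0,0,20,0,0,0,50],[0,0,20,0,0,0,50],[0,0,0,0,0,0,50],[0,0,0,0,0,0,50]]])

```text
time: 5.9
tool_pos: [0.5382, 0.1212, 0.1467]
tool_rot: [-0.0, 0.784, 0.621, -0.0]
contact_force: [1.2, -0.2, -2.2]
gripper_width: 0.706
grasp_force: 65.9
```

```bash
python3 - <<'E'
from h import *
p=vice(0,.062);go((*p,.077),-13.1)
f=grab("wrist");cv2.imwrite("pics/w2.png",f["image"]);np.savez("w2.npz",**f)
g=grab("top");np.savez("t2.npz",**g)
a=cv2.resize(g["image"][215:315,240:340],(400,400));cv2.imwrite("pics/w2.png",np.hstack([cv2.resize(f["image"],(400,300)),cv2.resize(g["image"][215:305,240:360],(400,300))]))
E
```

```text
t 5.9 pos [0.5382 0.1212 0.1467] yaw -13.2 tilt [-0.001 -0.    -1.   ] d [-0.2  0.7 69.7] turn about z -0.1 F [ 1.2 -0.2 -2.2] w 60.3 gf 65.9
```

View pics/w2.png

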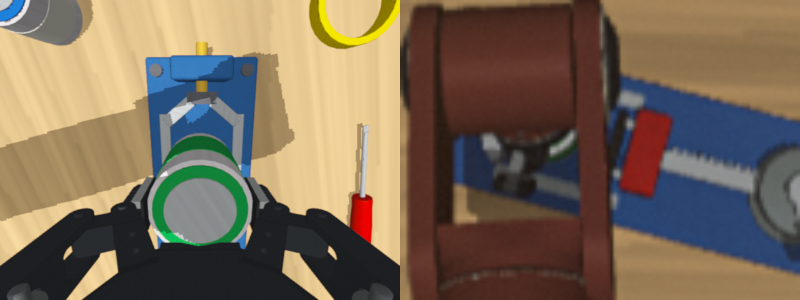

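The wrist view shows the tin on the vice's centre line (lid centre col ~201, V apex ~202), and the top view shows the jaw clear behind it. Lowering.

servo_tool(moves=[[[0,0.7,25,0,0,0,50],[0,0,20,0,0,0,50],[0,0,12,0,0,0,50],[0,0,7,0,0,0,50],[0,0,4,0,0,0,50],[0,0,1,0,0,0,50],[0,0,0,0,0,0,50],[0,0,0,0,0,0,50]]])

```text
time: 7.0
tool_pos: [0.5393, 0.1204, 0.0788]
tool_rot: [0.0, 0.784, 0.621, 0.0]
contact_force: [-0.7, 0.3, -2.4]
gripper_width: 0.707
grasp_force: 65.9
```

servo_tool(moves=[[[0,0,1,0,0,0,50],[0,0,1,0,0,0,50],[0,0,0.7,0,0,0,50],[0,0,0,0,0,0,50],[0,0,0,0,0,0,50]]])

```text
time: 7.62
tool_pos: [0.5391, 0.1203, 0.0764]
tool_rot: [0.0, 0.784, 0.621, -0.0]
contact_force: [-5.0, -0.7, 4.9]
gripper_width: 0.706
grasp_force: 66.5
```

servo_tool(moves=[[[0,0,0,0,0,0,72],[0,0,0,0,0,0,85],[0,0,0,0,0,0,85],[0,0,0,0,0,0,85],[0,0,-15,0,0,0,85],[0,0,-40,0,0,0,85],[0,0,-50,0,0,0,85],[0,0,-40,0,0,0,85],[0,0,0,0,0,0,85]]])

```text
time: 8.75
tool_pos: [0.5416, 0.1206, 0.227]
tool_rot: [0.003, 0.784, 0.621, 0.004]
contact_force: [-0.0, -1.3, -0.0]
gripper_width: 0.996
grasp_force: 0.0
```

```bash
python3 - <<'E'
from h import *
go((.4305,-.103,.23),-13.1)
f=grab("wrist");g=grab("scene")
cv2.imwrite("pics/w3.png",np.hstack([cv2.resize(f["image"],(400,300)),cv2.resize(g["image"][170:350,250:490],(400,300))]))
E
```

```text
t 8.75 pos [0.5416 0.1206 0.227 ] yaw -13.3 tilt [ 0.01   0.001 -1.   ] d [-243.1  -56.8   -4.3] turn about z -0.2 F [-0.  -1.3 -0. ] w 85.0 gf 0.0
```

View pics/w3.png

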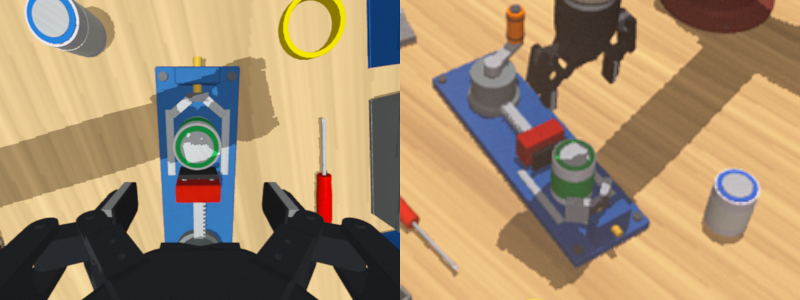

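The wrist and scene views show the green tin upright on the bed between jaw and stop, with the fingers clear. I'm moving over the sleeve.

servo_tool(moves=[[[-30,-8,0,0,0,0,85],[-45,-11,0,0,0,0,85],[-45,-11,0,0,0,0,85],[-45,-11,0,0,0,0,85],[-45,-11,0,0,0,0,85],[-34,-5,0,0,0,0,85],[0,0,0,0,0,0,85],[0,0,0,0,0,0,85]]])

```text
time: 9.85
tool_pos: [0.4271, -0.1035, 0.2195]
tool_rot: [-0.001, 0.784, 0.621, -0.0]
contact_force: [-0.0, -0.1, 0.3]
gripper_width: 0.998
grasp_force: 0.0
```

```bash
python3 - <<'E'
from h import *
go((.4307,-.1042,.132),-13.1)
f=grab("wrist");cv2.imwrite("pics/w4.png",f["image"])
m=mask(f,(5,150,80),(18,255,255),(200,150,440,400));c=big(m);print(cv2.boundingRect(c),cv2.minEnclosingCircle(und(f,c,.162)))
E
```

```text
t 9.85 pos [ 0.4271 -0.1035  0.2195] yaw -13.3 tilt [-0.002  0.001 -1.   ] d [ 0.1  3.8 87.5] turn about z -0.2 F [-0.  -0.1  0.3] w 85.3 gf 0.0
(304, 220, 46, 63) ((0.43362554907798767, -0.09704871475696564), 0.01910346932709217)
```

View pics/w4.png

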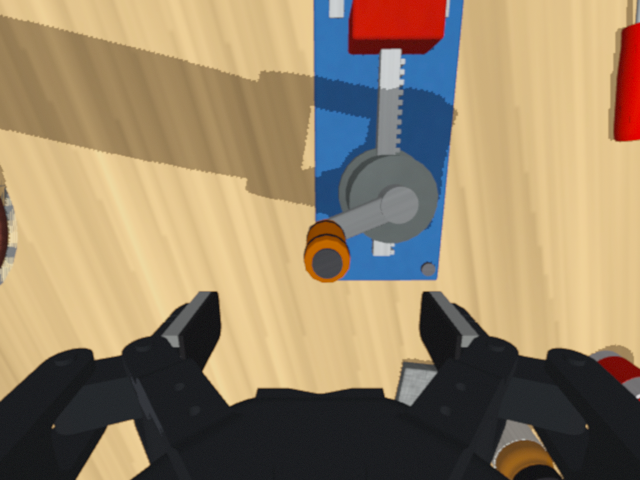

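The wrist view puts the sleeve top at (327,261), about 4 mm right of the finger midline, which matches the computed 3.8 mm. Descending and gripping.

servo_tool(moves=[[[0,3.8,25,0,0,0,85],[0,0,30,0,0,0,85],[0,0,22,0,0,0,85],[0,0,10,0,0,0,85],[0,0,0,0,0,0,60],[0,0,0,0,0,0,35],[0,0,0,0,0,0,15],[0,0,0,0,0,0,15],[0,0,0,0,0,0,15],[0,0,0,0,0,0,15],[0,0,0,0,0,0,15],[0,0,0,0,0,0,15]]])

```text
time: 11.4
tool_pos: [0.4309, -0.105, 0.135]
tool_rot: [-0.0, 0.784, 0.621, -0.0]
contact_force: [-5.1, 1.1, 5.9]
gripper_width: 0.31
grasp_force: 58.8
```

```bash
cat >> h.py <<'E'
C=np.array([0,-.156])
def crank(step=3,n=12,C=C):
    s=manip.state(); q=(tov(s["tool_pos"])-C)*1000; ph=np.degrees(np.arctan2(q[1],q[0]))
    t=np.array([np.sin(np.radians(ph)),-np.cos(np.radians(ph))]); F=np.array(s["contact_force"]); Fv=np.array([F[:2]@X,F[:2]@U])
    print("t",round(s["time"],2),"q",q.round(1),"r",np.hypot(*q).round(1),"phi",ph.round(1),"Ftan",(Fv@t).round(2),"Frad",(Fv@q/np.hypot(*q)).round(2),"Fz",F[2].round(1),"z",np.round(s["tool_pos"][2],4),"gf",round(float(s["grasp_force"]),1),"w",round(float(s["gripper_width"])*85.4,1))
    a=np.radians(ph-step*np.arange(n+1)); P=60*np.c_[np.cos(a),np.sin(a)]; D=np.diff(P,axis=0)
    print("rows x,y:",[(round(d[1],1),round(d[0],1)) for d in D])
E
python3 - <<'E'
from h import *
go((.4307,-.1042,.132),-13.1); crank(14)
E
```

```text
t 11.4 pos [ 0.4309 -0.105   0.135 ] yaw -13.3 tilt [-0.001  0.    -1.   ] d [ 0.7 -0.4  3. ] turn about z -0.2 F [-5.1  1.1  5.9] w 26.5 gf 58.8
t 11.4 q [-53.8 -26.3] r 59.9 phi -153.9 Ftan 2.19 Frad 4.69 Fz 5.9 z 0.135 gf 58.8 w 26.5
rows x,y: [(np.float64(13.8), np.float64(-4.8)), (np.float64(14.6), np.float64(-1.3)), (np.float64(14.4), np.float64(2.3)), (np.float64(13.5), np.float64(5.7)), (np.float64(11.7), np.float64(8.8)), (np.float64(9.2), np.float64(11.4)), (np.float64(6.2), np.float64(13.2)), (np.float64(2.8), np.float64(14.4)), (np.float64(-0.7), np.float64(14.6)), (np.float64(-4.3), np.float64(14.0)), (np.float64(-7.5), np.float64(12.5)), (np.float64(-10.3), np.float64(10.4))]
```

servo_tool(moves=[[[13.8,-4.8,0,0,0,0,15],[14.6,-1.3,0,0,0,0,15],[14.4,2.3,0,0,0,0,15],[13.5,5.7,0,0,0,0,15],[11.7,8.8,0,0,0,0,15]]])

```text
time: 12.02
tool_pos: [0.4577, -0.0441, 0.1351]
tool_rot: [0.004, 0.784, 0.621, -0.002]
contact_force: [-2.0, -15.4, 1.5]
gripper_width: 0.316
grasp_force: 59.5
```

```bash
python3 - <<'E'
from h import *
crank(12)
E
```

```text
t 12.03 q [-41.5  39.1] r 57.0 phi 136.8 Ftan -10.15 Frad -11.71 Fz 1.5 z 0.1351 gf 59.5 w 27.0
rows x,y: [(np.float64(8.2), np.float64(9.5)), (np.float64(6.0), np.float64(11.0)), (np.float64(3.6), np.float64(12.0)), (np.float64(1.0), np.float64(12.5)), (np.float64(-1.6), np.float64(12.4)), (np.float64(-4.1), np.float64(11.8)), (np.float64(-6.5), np.float64(10.7)), (np.float64(-8.6), np.float64(9.1)), (np.float64(-10.3), np.float64(7.2)), (np.float64(-11.6), np.float64(4.9)), (np.float64(-12.3), np.float64(2.3)), (np.float64(-12.5), np.float64(-0.3))]
```

```bash
sed -i 's/^C=np.*/C=np.array([.0012,-.1585])/' h.py; python3 - <<'E'
from h import *
crank(10,8)
E
```

```text
t 12.03 q [-42.7  41.6] r 59.6 phi 135.8 Ftan -9.95 Frad -11.88 Fz 1.5 z 0.1351 gf 59.5 w 27.0
rows x,y: [(np.float64(6.8), np.float64(7.9)), (np.float64(5.4), np.float64(9.0)), (np.float64(3.7), np.float64(9.8)), (np.float64(2.0), np.float64(10.3)), (np.float64(0.1), np.float64(10.5)), (np.float64(-1.7), np.float64(10.3)), (np.float64(-3.4), np.float64(9.9)), (np.float64(-5.1), np.float64(9.1))]
```

servo_tool(moves=[[[5.4,9.3,0,0,0,0,15],[5.4,9,0,0,0,0,15],[3.7,9.8,0,0,0,0,15],[2,10.3,0,0,0,0,15],[0.1,10.5,0,0,0,0,15],[-1.7,10.3,0,0,0,0,15]]])

```text
time: 12.78
tool_pos: [0.517, -0.0411, 0.1349]
tool_rot: [-0.001, 0.784, 0.621, -0.003]
contact_force: [-11.9, -2.8, 8.8]
gripper_width: 0.311
grasp_force: 60.6
```

```bash
python3 - <<'E'
from h import *
crank(6,10)
E
```

```text
t 12.78 q [14.3 57.9] r 59.6 phi 76.1 Ftan -9.33 Frad -7.9 Fz 8.8 z 0.1349 gf 60.6 w 26.5
rows x,y: [(np.float64(-1.8), np.float64(6.0)), (np.float64(-2.4), np.float64(5.8)), (np.float64(-3.0), np.float64(5.5)), (np.float64(-3.6), np.float64(5.2)), (np.float64(-4.1), np.float64(4.8)), (np.float64(-4.6), np.float64(4.3)), (np.float64(-5.0), np.float64(3.8)), (np.float64(-5.4), np.float64(3.2)), (np.float64(-5.7), np.float64(2.7)), (np.float64(-5.9), np.float64(2.1))]
```

servo_tool(moves=[[[-2.6,6,0,0,0,0,15],[-2.4,5.8,0,0,0,0,15],[-3,5.5,0,0,0,0,15],[-3.6,5.2,0,0,0,0,15],[-4.1,4.8,0,0,0,0,15],[-4.6,4.3,0,0,0,0,15],[-5,3.8,0,0,0,0,15],[-5.4,3.2,0,0,0,0,15],[-5.7,2.7,0,0,0,0,15],[-5.9,2.1,0,0,0,0,15]]])

```text
time: 14.02
tool_pos: [0.5499, -0.0895, 0.135]
tool_rot: [-0.003, 0.784, 0.621, 0.0]
contact_force: [-7.9, 9.0, 8.5]
gripper_width: 0.31
grasp_force: 60.5
```

```bash
python3 - <<'E'
from h import *
crank(4,12)
g=grab("top");cv2.imwrite("pics/t5.png",cv2.resize(g["image"][215:315,240:400],(800,500),interpolation=cv2.INTER_CUBIC));np.savez("t5.npz",**g)
E
```

```text
t 14.03 q [57.4 18.2] r 60.2 phi 17.6 Ftan -9.56 Frad -7.17 Fz 8.5 z 0.135 gf 60.5 w 26.4
rows x,y: [(np.float64(-4.0), np.float64(1.1)), (np.float64(-4.1), np.float64(0.8)), (np.float64(-4.2), np.float64(0.6)), (np.float64(-4.2), np.float64(0.3)), (np.float64(-4.2), np.float64(-0.0)), (np.float64(-4.2), np.float64(-0.3)), (np.float64(-4.1), np.float64(-0.6)), (np.float64(-4.1), np.float64(-0.9)), (np.float64(-4.0), np.float64(-1.2)), (np.float64(-3.9), np.float64(-1.5)), (np.float64(-3.8), np.float64(-1.7)), (np.float64(-3.7), np.float64(-2.0))]
```

View pics/t5.png

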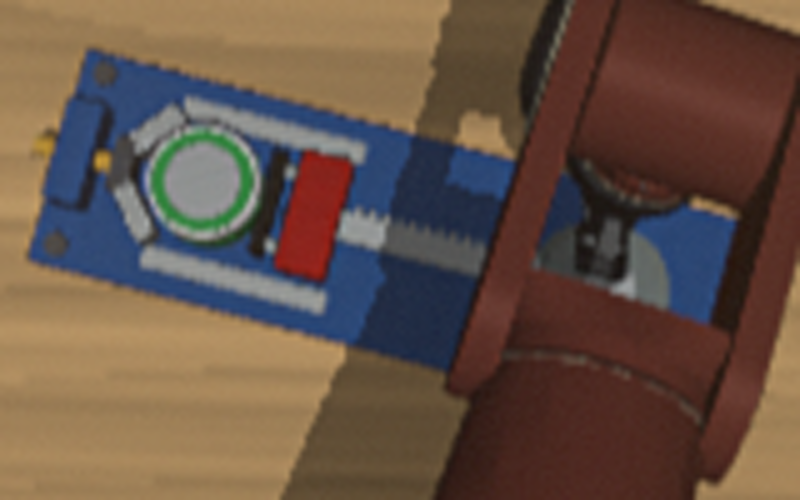

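Tin lid is at about (203,180) in the crop, close to the V stop with the pad right behind it. The grip force is still only the brake drag. Continuing in small steps.

servo_tool(moves=[[[-4,0.6,0,0,0,0,15],[-4.1,0.8,0,0,0,0,15],[-4.2,0.6,0,0,0,0,15],[-4.2,0.3,0,0,0,0,15]]])

```text
time: 14.58
tool_pos: [0.5492, -0.1056, 0.135]
tool_rot: [-0.002, 0.784, 0.621, 0.002]
contact_force: [-3.7, 10.2, 5.9]
gripper_width: 0.313
grasp_force: 60.2
```

```bash
python3 - <<'E'
from h import *
crank(3,10)
f=dict(np.load("t5.npz"));c=big(mask(f,(40,60,40),(85,255,255),(260,232,300,270)));e=cv2.minEnclosingCircle(und(f,c,.096));print("tin",tov(e[0]),e[1])
E
```

```text
t 14.57 q [60.3  2.4] r 60.3 phi 2.3 Ftan -9.34 Frad -5.52 Fz 5.9 z 0.135 gf 60.2 w 26.7
rows x,y: [(np.float64(-3.1), np.float64(0.0)), (np.float64(-3.1), np.float64(-0.1)), (np.float64(-3.1), np.float64(-0.3)), (np.float64(-3.1), np.float64(-0.4)), (np.float64(-3.1), np.float64(-0.6)), (np.float64(-3.0), np.float64(-0.8)), (np.float64(-3.0), np.float64(-0.9)), (np.float64(-2.9), np.float64(-1.1)), (np.float64(-2.9), np.float64(-1.2)), (np.float64(-2.8), np.float64(-1.4))]
tin [-0.00061125  0.07345526] 0.027993839234113693
```

servo_tool(moves=[[[-3.1,0,0,0,0,0,15],[-3.1,-0.2,0,0,0,0,15],[-3.1,-0.3,0,0,0,0,15],[-3.1,-0.4,0,0,0,0,15]]])

```text
time: 15.08
tool_pos: [0.5458, -0.1172, 0.135]
tool_rot: [-0.002, 0.784, 0.621, 0.002]
contact_force: [-1.5, 11.0, 5.8]
gripper_width: 0.316
grasp_force: 60.1
```

```bash
python3 - <<'E'
from h import *
crank(3,6)
E
```

```text
t 15.07 q [59.7 -9.7] r 60.5 phi -9.2 Ftan -9.65 Frad -5.55 Fz 5.8 z 0.135 gf 60.1 w 27.0
rows x,y: [(np.float64(-3.1), np.float64(-0.6)), (np.float64(-3.1), np.float64(-0.7)), (np.float64(-3.0), np.float64(-0.9)), (np.float64(-3.0), np.float64(-1.1)), (np.float64(-2.9), np.float64(-1.2)), (np.float64(-2.8), np.float64(-1.4))]
```

servo_tool(moves=[[[-3.1,-0.8,0,0,0,0,15],[-3.1,-0.9,0,0,0,0,15],[-3,-1,0,0,0,0,15],[-3,-1.1,0,0,0,0,15]]])

```text
time: 15.58
tool_pos: [0.54, -0.1283, 0.135]
tool_rot: [-0.001, 0.784, 0.621, 0.003]
contact_force: [2.5, 11.4, 4.2]
gripper_width: 0.312
grasp_force: 59.9
```

```bash
python3 - <<'E'
from h import *
crank(3,6)
E
```

```text
t 15.57 q [ 56.5 -21.9] r 60.6 phi -21.1 Ftan -10.82 Frad -4.31 Fz 4.2 z 0.135 gf 59.9 w 26.6
rows x,y: [(np.float64(-2.9), np.float64(-1.2)), (np.float64(-2.8), np.float64(-1.4)), (np.float64(-2.8), np.float64(-1.5)), (np.float64(-2.7), np.float64(-1.6)), (np.float64(-2.6), np.float64(-1.8)), (np.float64(-2.5), np.float64(-1.9))]
```

servo_tool(moves=[[[-2.9,-1.3,0,0,0,0,15],[-2.8,-1.4,0,0,0,0,15]]])

```text
time: 15.82
tool_pos: [0.5363, -0.1333, 0.135]
tool_rot: [-0.001, 0.784, 0.621, 0.003]
contact_force: [2.3, 9.4, 3.6]
gripper_width: 0.309
grasp_force: 59.8
```

```bash
python3 - <<'E'
from h import *
crank(3,4)
E
```

```text
t 15.82 q [ 54.  -27.5] r 60.6 phi -27.0 Ftan -8.68 Frad -4.33 Fz 3.6 z 0.135 gf 59.8 w 26.4
rows x,y: [(np.float64(-2.8), np.float64(-1.5)), (np.float64(-2.7), np.float64(-1.6)), (np.float64(-2.6), np.float64(-1.8)), (np.float64(-2.5), np.float64(-1.9))]
```

servo_tool(moves=[[[-2.8,-1.6,0,0,0,0,15],[-2.7,-1.7,0,0,0,0,15],[-2.6,-1.8,0,0,0,0,15]]])

```text
time: 16.2
tool_pos: [0.53, -0.1398, 0.135]
tool_rot: [-0.001, 0.784, 0.621, 0.004]
contact_force: [4.7, 11.9, 2.2]
gripper_width: 0.315
grasp_force: 59.7
```

```bash
python3 - <<'E'
from h import *
crank(3,4)
g=grab("top");c=big(mask(g,(40,60,40),(85,255,255),(255,232,300,270)));e=cv2.minEnclosingCircle(und(g,c,.096));print("tin",tov(e[0]),e[1])
E
```

```text
t 16.2 q [ 49.4 -35.3] r 60.7 phi -35.5 Ftan -11.39 Frad -5.8 Fz 2.2 z 0.135 gf 59.7 w 26.9
rows x,y: [(np.float64(-2.5), np.float64(-1.9)), (np.float64(-2.4), np.float64(-2.0)), (np.float64(-2.3), np.float64(-2.1)), (np.float64(-2.2), np.float64(-2.3))]
tin [-0.00028114  0.08143795] 0.028104642406105995
```

servo_tool(moves=[[[-2.5,-1.9,0,0,0,0,15],[0,0,0,0,0,0,15]]])

```text
time: 16.5
tool_pos: [0.5276, -0.1418, 0.135]
tool_rot: [-0.001, 0.784, 0.621, 0.004]
contact_force: [4.4, 11.2, 1.5]
gripper_width: 0.31
grasp_force: 59.7
```

```bash
python3 - <<'E'
from h import *
crank(3,3)
E
```

```text
t 16.5 q [ 47.5 -37.8] r 60.7 phi -38.5 Ftan -10.37 Frad -6.02 Fz 1.5 z 0.135 gf 59.7 w 26.5
rows x,y: [(np.float64(-2.4), np.float64(-2.0)), (np.float64(-2.3), np.float64(-2.1)), (np.float64(-2.2), np.float64(-2.3))]
```

servo_tool(moves=[[[-2.4,-2,0,0,0,0,15]]])

```text
time: 16.62
tool_pos: [0.5256, -0.1434, 0.135]
tool_rot: [-0.001, 0.784, 0.621, 0.004]
contact_force: [6.2, 12.7, 0.6]
gripper_width: 0.311
grasp_force: 59.6
```

```bash
python3 - <<'E'
from h import *
crank(3,3)
g=grab("top");c=big(mask(g,(40,60,40),(85,255,255),(255,232,300,270)));e=cv2.minEnclosingCircle(und(g,c,.096));print("tin",tov(e[0]),e[1])
E
```

```text
t 16.62 q [ 45.9 -39.8] r 60.7 phi -40.9 Ftan -12.46 Frad -6.66 Fz 0.6 z 0.135 gf 59.6 w 26.6
rows x,y: [(np.float64(-2.3), np.float64(-2.1)), (np.float64(-2.2), np.float64(-2.2)), (np.float64(-2.1), np.float64(-2.3))]
tin [-0.00029645  0.08141988] 0.028096992522478104
```

servo_tool(moves=[[[-1.1,-1,0,0,0,0,15]]])

```text
time: 16.8
tool_pos: [0.5245, -0.1441, 0.135]
tool_rot: [-0.001, 0.784, 0.621, 0.005]
contact_force: [8.3, 11.7, 1.5]
gripper_width: 0.314
grasp_force: 59.6
```

```bash
python3 -c "
from h import *
crank(1.5,2)"
```

```text
t 16.8 q [ 45.  -40.8] r 60.7 phi -42.2 Ftan -13.47 Frad -4.89 Fz 1.5 z 0.135 gf 59.6 w 26.8
rows x,y: [(np.float64(-1.2), np.float64(-1.1)), (np.float64(-1.1), np.float64(-1.1))]
```

servo_tool(moves=[[[-1.1,-1.1,0,0,0,0,15]]])

```text
time: 16.92
tool_pos: [0.5233, -0.145, 0.135]
tool_rot: [-0.0, 0.784, 0.621, 0.005]
contact_force: [8.2, 11.6, -1.0]
gripper_width: 0.314
grasp_force: 59.6
```

```bash
python3 -c "
from h import *
crank(1.5,2)
a=dict(np.load('t5.npz'))['image'];b=grab('top')['image']
roi=lambda i:i[225:285,250:300,1].astype(np.float32)
"
```

```text
t 16.93 q [ 44.  -41.8] r 60.7 phi -43.5 Ftan -13.25 Frad -5.21 Fz -1.0 z 0.135 gf 59.6 w 26.8
rows x,y: [(np.float64(-1.1), np.float64(-1.1)), (np.float64(-1.1), np.float64(-1.1))]
```

servo_tool(moves=[[[-1,-1,0,0,0,0,15]]])

```text
time: 17.1
tool_pos: [0.5222, -0.1457, 0.135]
tool_rot: [-0.0, 0.784, 0.621, 0.005]
contact_force: [8.2, 12.5, 0.2]
gripper_width: 0.316
grasp_force: 59.6
```

```bash
python3 -c "
from h import *
crank(1.5,2)"
```

```text
t 17.1 q [ 43.1 -42.8] r 60.7 phi -44.8 Ftan -13.54 Frad -6.2 Fz 0.2 z 0.135 gf 59.6 w 27.0
rows x,y: [(np.float64(-1.1), np.float64(-1.1)), (np.float64(-1.1), np.float64(-1.1))]
```

servo_tool(moves=[[[0,0,0,0,0,0,15],[1.5,0.5,0,0,0,0,15],[1.5,0.5,0,0,0,0,15],[0,0,0,0,0,0,15],[0,0,0,0,0,0,15]]])

```text
time: 17.73
tool_pos: [0.5223, -0.1456, 0.135]
tool_rot: [0.0, 0.784, 0.621, 0.002]
contact_force: [2.7, 5.8, 5.0]
gripper_width: 0.313
grasp_force: 59.8
```

```bash
python3 -c "
from h import *
crank(1.5,2)"
```

```text
t 17.73 q [ 43.2 -42.7] r 60.7 phi -44.7 Ftan -5.37 Frad -3.43 Fz 5.0 z 0.135 gf 59.8 w 26.7
rows x,y: [(np.float64(-1.1), np.float64(-1.1)), (np.float64(-1.1), np.float64(-1.1))]
```

servo_tool(moves=[[[1.2,0.4,0,0,0,0,15],[0,0,0,0,0,0,15],[0,0,0,0,0,0,45],[0,0,0,0,0,0,70],[0,0,0,0,0,0,80],[0,0,0,0,0,0,80],[0,0,-15,0,0,0,80],[0,0,-35,0,0,0,80],[0,0,-45,0,0,0,80],[0,0,0,0,0,0,80],[0,0,0,0,0,0,80]]])

```text
time: 19.1
tool_pos: [0.5218, -0.145, 0.229]
tool_rot: [0.0, 0.784, 0.621, 0.0]
contact_force: [-0.1, -0.1, -0.5]
gripper_width: 0.94
grasp_force: 0.0
```

```bash
python3 - <<'E'
from h import *
go((.43,-.1,.2))
f=grab("wrist");g=grab("scene");t=grab("top")
c=big(mask(t,(40,60,40),(85,255,255),(255,232,300,270)));e=cv2.minEnclosingCircle(und(t,c,.096));print("tin",tov(e[0]))
m=mask(g,(5,150,80),(18,255,255),(270,150,370,260));c=big(m);q=(tov(np.array(cv2.minAreaRect(und(g,c,.132))[0]))-C)*1000;print("sleeve",q,np.degrees(np.arctan2(q[1],q[0])))
cv2.imwrite("pics/end.png",np.hstack([cv2.resize(f["image"],(400,300)),cv2.resize(g["image"][170:350,250:490],(400,300))]))
E
```

```text
t 19.1 pos [ 0.5218 -0.145   0.229 ] yaw -13.3 tilt [ 0.001 -0.    -1.   ] d [ 22.7 -99.7  29. ] turn about z None F [-0.1 -0.1 -0.5] w 80.2 gf 0.0
tin [-0.00029645  0.08141988]
sleeve [ 44.65109594 -39.40360814] -41.42769290774501
```

View pics/end.png

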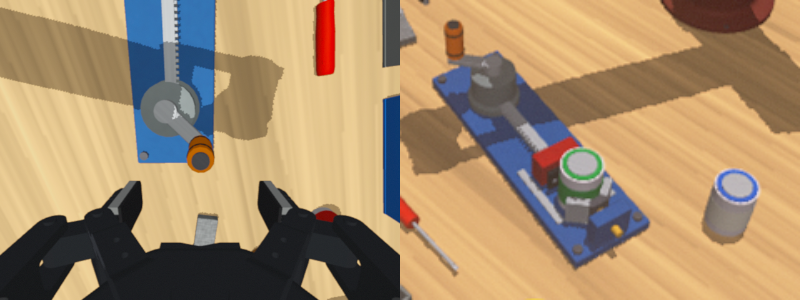

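The tin is seated upright between jaw and V stop. The sleeve is free and stayed put, and the gripper is clear. Handing in.

```bash
python3 -c "
from h import *
print(manip.job_done())"
```

```text
the job is handed in; nothing more can be done
None
```

I stood the green tin in the vice and cranked the jaw to an estimated 24–34 N (not measured directly). Tin and handle are both let go, and I handed the job in at about 19 s; no verdict came back.

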